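# Walk the full blue keg onto its parking mark

### The arm

A 6-joint arm with a two-finger parallel gripper is mounted at the origin on a cart in front of the work surface, level with it; the furniture and walls round the work are solid. World frame = base frame: x ahead of the robot, y to its left, z up, the work surface at z = 0. Lengths are in mm, angles in rad, forces in N, time in s.
With the tool pointing down it reaches from about 300 to 775 mm from the base axis. Payload 14.6 kg.
Tool frame: the origin (TCP) lies between the finger pads; the fingertips stand 25 mm ahead of it and the grasp point (between the pads) lies 6 mm ahead of it; y points along the fingers, x is the direction in which the jaws open and shut, and the axes are right-handed (so a half turn about y gives the same grasp; the last joint's range is limited). The gripper opens to 94 mm and grips with 3 to 60 N. Pads are 16 mm wide; open, the fingers measure 119 mm over their backs; the gripper's body (75 mm by 177 mm) begins 78 mm behind the grasp point.
Start: joints at [1.225, 0.3, 1.521, -0, 1.321, -0.067], TCP at [151.359, 528.753, 230.446] pointing down, gripper open.
Joint ranges: [-3.03, 3.03], [-0.79, 2.21], [0.23, 2.52], [-1.04, 4.18], [0, 3.07], [-2.55, 2.55]. Speed limits (rad/s): [2.22, 2.22, 2.57, 3.14, 3.14, 3.14].

### API

Orientations are given as [roll, pitch, yaw] about the fixed x, y, z axes, in that order (R = Rz(yaw) Ry(pitch) Rx(roll)).
In Python, from cell import manip gives the robot as it stands.
- The arm moves only by the tool play_rows, never from a script. Its argument "moves" is a list of rows, each an object of numbers: "dx", "dy", "dz": the shift along the tool's x, y, z in m; "ax", "ay", "az": the turn, a rotation vector about the tool's x, y, z in rad; "jaw": the gripper command: -1 is shut, 1 is fully open, values between are in proportion. A call has 1 to 20 rows; each row is the pose to reach, as a shift and turn from the pose commanded when the call began, along the tool's axes at that moment; what a row does not reach only later rows make up. A row lasts 1/10 s, in which the tool goes at most 50 mm and 8.59 degrees, less where a joint would pass 70% of its speed; a pose out of reach is approached as far as the arm can. A call with a gripper value outside its range is refused whole. The fingers move at their own pace and stop on an object; "newtons" is the grip in N (left out, the last holds). Time passes only in rows, so rows that repeat a pose let the fingers close. It gives the time, the measured TCP pose, the force and the opening at its end, in the units of the state.
- manip.read_state(): the state, without advancing time (a new reading comes with each control period).
- manip.camera(name): name is "scene" or "side" or "wrist"; returns the picture (384x512x3 uint8, red, green, blue); there is no depth.
- manip.camera_params(name): a dict with "K" (3x3 intrinsics, pixels), "k1" (the pictures are not rectified: a ray, as slopes to the right and down, at radius r is drawn at 1 + k1 r^2 times it, then the intrinsics apply), "rvec" (rotation vector, rad) and "tvec" (3), from world to camera coordinates, as OpenCV has them. Camera axes: x right, y down, z forward; pixel columns grow to the right and rows downward; lengths in mm; the calibration is good to about 2 mm. A picture is of the moment at which its call begins: read the wrist's pose just before it. camera_params takes no time and is no camera call; for the wrist camera it gives the pose at the moment of the call.
- manip.sign_off(): hands the job in, once; it reports no verdict.
The state is a dict: "clock": time; "joints": joint angles; "qd": joint speeds; "effort": joint torques, N m; "eef_pos": TCP position; "eef_rot": TCP orientation; "wrist_force": force on the tool from outside, world axes, zero at the start; "moment": the same for the moment, N m; "finger_gap": finger opening in mm.
Only numpy, scipy, OpenCV 4.12 (cv2) and the standard library are available. Lean on these libraries where they do the work, as an engineer would, in place of code of your own. Each camera call takes 0.05 s, during which the arm holds its last target. There are 200 camera calls.

### The job

The blue-lidded steel keg is full and must not be lifted: walk it on its bottom rim onto the centre of the blue ring painted on the table by leaning it to one side, swinging it round on that edge of its rim and setting it down flat, then leaning it to the other side and swinging it back the other way. Part of its bottom rim stays on the table all the time; leave it standing upright in the ring with its handle bar in line with the two dashes beside the ring, let go of it, and leave the red-lidded keg alone.

Things in the scene. Friction and masses are not known exactly. Their poses are not given: they have to be found in the camera images.
- keg_blue: The steel keg to walk: loose upright cylinder with blue band, blue lid and blue handle bar. Diameter 100 mm (bottom rim radius 50), 102 mm high to the lid, 0.6 to 0.95 kg, centre of mass about 50 mm up. Origin: centre of its underside; z up along its axis; x along the handle bar. A lean of 10 to 15 degrees is plenty; beyond about 40 it falls over.
- blue_handle (a point): Centre of the blue keg's handle bar, 137 mm above the underside on the keg's axis; axes as the keg's. The bar is fixed to the lid: 70 mm long (x), 16 mm thick (y), 22 mm tall (z), 24 mm clear below it, on two 12 mm thick posts 31 mm either side of the middle. Grip it here from above across its thickness.
- mark: Blue parking mark painted flat on the table (keg may cover part of it): a ring of 125 mm outer diameter with a centre dot and two dashes outside the ring, on opposite sides. Origin: its centre, at table height; x along the dashes. It lies 80 to 101 mm ahead of the blue keg's start, nearly in line with the handle bar: two swings of 45 to 60 degrees take the keg there.
- keg_red: A second keg of the same shape and size with a red band and lid, loose. To be left where it stands. Origin: centre of its underside.

How it is judged (in metres and radians):
On the way, in this order (a step that is already met when the one before it is completed fails the run):
1. the blue keg leans on its rim by more than 5 degrees near where it stood (angle between keg_blue's own z axis and vertical above 0.09 rad and distance of keg_blue from where it was at the start of the episode below 0.02 m), for 0.05 s.
2. still leaning, it has been swung round by more than 10 degrees and more than 22 mm along (angle between keg_blue's own z axis and vertical above 0.09 rad and distance of keg_blue from where it was at the start of the episode above 0.022 m and angle between the x axis of keg_blue and the x axis of mark, either way round above 0.18 rad), for 0.05 s.
3. it is set down flat again, short of the mark (angle between keg_blue's own z axis and vertical below 0.05 rad and horizontal distance between keg_blue and mark above 0.022 m), for 0.1 s.
4. it leans again by more than 5 degrees, still short of the mark (angle between keg_blue's own z axis and vertical above 0.09 rad and horizontal distance between keg_blue and mark above 0.022 m), for 0.05 s.
5. still leaning, it is swung over the mark (angle between keg_blue's own z axis and vertical above 0.09 rad and horizontal distance between keg_blue and mark below 0.022 m), for 0.05 s.
At the end, for the whole second after the job is handed in: The blue keg stands upright (within 3 degrees) and at rest on the table, its centre within 18 mm of the mark's centre and its handle bar within 15 degrees of the line of the dashes (horizontal distance between keg_blue and mark below 0.018 m and angle between keg_blue's own z axis and vertical below 0.05 rad and angle between the x axis of keg_blue and the x axis of mark, either way round below 0.27 rad and height (world z) of keg_blue below 0.005 m and linear speed of keg_blue below 0.02 m/s); the robot touches nothing.
It fails at once if the blue keg is lifted clear of the table (all of its bottom rim off the table by more than about 8 mm) ((angle between keg_blue's own z axis and vertical below 0.1 rad and height (world z) of keg_blue above 0.013 m) or (angle between keg_blue's own z axis and vertical below 0.2 rad and height (world z) of keg_blue above 0.018 m) or (angle between keg_blue's own z axis and vertical below 0.3 rad and height (world z) of keg_blue above 0.023 m) or height (world z) of keg_blue above 0.035 m).
It fails at once if the blue keg is tipped by more than 34 degrees (angle between keg_blue's own z axis and vertical above 0.6 rad).
It fails at once if the red keg is moved by more than 15 mm (distance of keg_red from where it was at the start of the episode above 0.015 m).
It also fails if it takes over 42 s, if anything falls off the work surface, if the arm or the gripper's body presses on something with over 40 N, if the wrist force passes 120 N, or if a joint passes its speed limit or range.

## Working session

There is one attempt and no reset: what is moved stays moved. The work goes in short steps, Python scripts to look and compute and a tool call to move; the robot and the scene stay as the last step left them, time stands still between calls to the robot, and variables do not carry over. Pictures are saved under pics/ and viewed, and the job is handed in when it is done.

Besides the shell and the picture viewer there is one more tool, called after "Emit:" in YAML: its name, and indented under it one key for each argument. play_rows: Moves the arm, as the interface text tells. Its arguments: {"type":"object","properties":{"moves":{"type":"array","items":{"type":"object","properties":{"dx":{"type":"number"},"dy":{"type":"number"},"dz":{"type":"number"},"ax":{"type":"number"},"ay":{"type":"number"},"az":{"type":"number"},"jaw":{"type":"number"}}}},"newtons":{"type":"number"}},"required":["moves"]}

```bash
mkdir -p pics; ls; python3 - <<'E'
from cell import manip
import cv2
print(manip.read_state())
for n in("scene","side","wrist"):
    print(n,manip.camera_params(n)); cv2.imwrite(f"pics/{n}0.png",manip.camera(n)[:,:,::-1])
E
```

```text
pics
{'clock': 0.0, 'joints': array([ 1.22536858e+00,  3.00454029e-01,  1.52162421e+00, -1.18145008e-05,
        1.32068256e+00, -6.66122775e-02]), 'qd': array([-1.35226236e-03, -1.04695248e-03,  3.28774992e-04, -7.84239925e-04,
       -1.85886961e-03,  4.25888393e-05]), 'effort': array([-2.14758670e-04, -5.31811917e+01, -3.52731693e+01,  7.06837233e-02,
        2.44475668e-02, -1.32250907e-04]), 'eef_pos': array([151.29745633, 528.52344449, 229.8774307 ]), 'eef_rot': array([-1.57072999e+00,  1.16631443e-03,  1.29198383e+00]), 'wrist_force': array([ 0.95496462,  0.59300037, -0.05164673]), 'moment': array([ 0.02999708,  0.00702041, -0.00509144]), 'finger_gap': 94.25192274605037}
scene {'K': array([[384.36065711,   0.        , 256.08478946],
       [  0.        , 384.36065711, 189.85056319],
       [  0.        ,   0.        ,   1.        ]]), 'k1': -0.10692481282574715, 'rvec': array([ 0.29987606, -2.72758801,  1.31850329]), 'tvec': array([522.74324814, 151.42961225, 823.36481557])}
side {'K': array([[382.9066124 ,   0.        , 250.22017321],
       [  0.        , 382.9066124 , 192.15937142],
       [  0.        ,   0.        ,   1.        ]]), 'k1': -0.07958598462174438, 'rvec': array([ 0.0144597 ,  2.65238264, -1.67185436]), 'tvec': array([514.86954533, 101.0887981 , 891.95466844])}
wrist {'K': array([[333.97739727,   0.        , 252.00918192],
       [  0.        , 333.97739727, 195.24475059],
       [  0.        ,   0.        ,   1.        ]]), 'k1': -0.0874803735966939, 'rvec': array([-2.3396715 , -1.76644181, -0.22247385]), 'tvec': array([-549.33025161,  -25.61853297,  390.99672979])}
```

View pics/scene0.png

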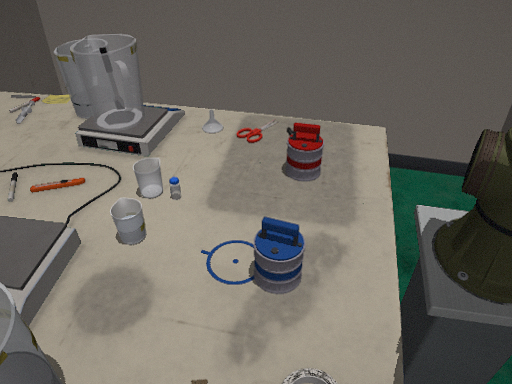

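View pics/side0.png

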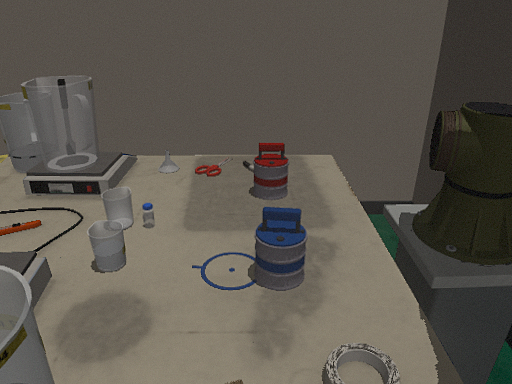

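View pics/wrist0.png

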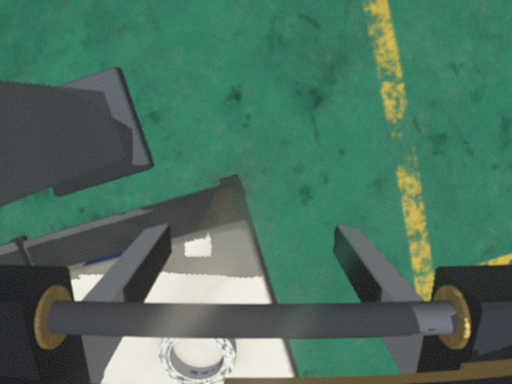

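```bash
cat > h.py <<'E'
import numpy as np, cv2
from cell import manip
from scipy.spatial.transform import Rotation as R
def ray(n,uv,z,P=None):
    P=P or manip.camera_params(n); d=np.array([P["k1"],0,0,0,0.])
    m=cv2.undistortPoints(np.float64([[uv]]),P["K"],d)[0,0]
    Rm=cv2.Rodrigues(P["rvec"])[0]; c=-Rm.T@P["tvec"]; v=Rm.T@np.array([*m,1])
    return c+v*(z-c[2])/v[2]
def proj(n,X):
    P=manip.camera_params(n); return cv2.projectPoints(np.float64(X).reshape(-1,1,3),P["rvec"],P["tvec"],P["K"],np.array([P["k1"],0,0,0,0.]))[0][:,0]
def grab(n,name,box=None,s=1):
    im=manip.camera(n)[:,:,::-1].copy()
    cv2.imwrite(f"pics/{name}.png",crop(im,box,s)); return im
def crop(im,box,s):
    if box: x0,y0,x1,y1=box; im=im[y0:y1,x0:x1]
    return cv2.resize(im,None,fx=s,fy=s,interpolation=cv2.INTER_CUBIC)
E
python3 - <<'E'
from h import *
a=crop(cv2.imread("pics/scene0.png"),(190,205,320,305),5)
cv2.imwrite("pics/sc1.png",a)
cv2.imwrite("pics/si1.png",crop(cv2.imread("pics/side0.png"),(185,200,315,300),5))
E
```

```text
(no output)
```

View pics/sc1.png

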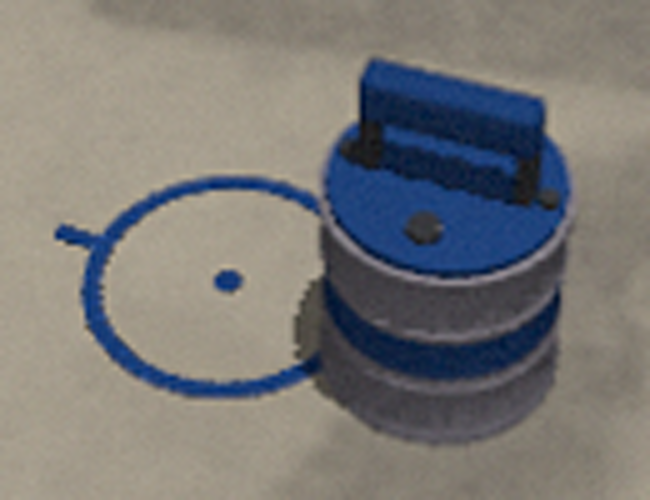

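View pics/si1.png

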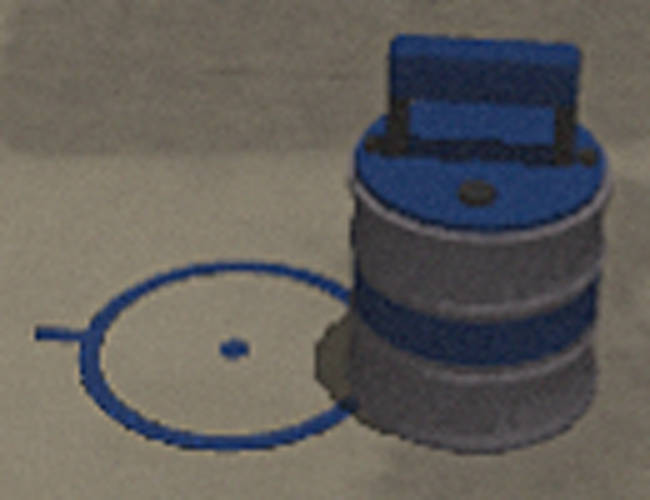

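```bash
cat >> h.py <<'E'
def kegpts(x,y,a,z0=0):
    t=np.linspace(0,2*np.pi,40); c=np.c_[50*np.cos(t),50*np.sin(t)]
    Rz=R.from_euler('z',a)
    bar=np.array([[sx*35,sy*8,z] for z in(148,126) for sx,sy in((1,1),(-1,1),(-1,-1),(1,-1),(1,1))])
    L=[np.c_[c,0*t],np.c_[c,0*t+102],bar]
    return [Rz.apply(p)+[x,y,z0] for p in L]
def overlay(n,im,x,y,a,name,box,s,mark=None):
    o=crop(im,box,s)
    L=kegpts(x,y,a)
    if mark is not None:
        t=np.linspace(0,2*np.pi,60); m=np.array(mark[:2]); d=np.array([np.cos(mark[2]),np.sin(mark[2])])
        L+= [np.c_[m+62.5*np.c_[np.cos(t),np.sin(t)],0*t],np.array([[*(m-90*d),0],[*(m+90*d),0]])]
    for p in L:
        q=((proj(n,p)-[box[0]-.5,box[1]-.5])*s).astype(int); cv2.polylines(o,[q.reshape(-1,1,2)],False,(0,255,255),1)
    cv2.imwrite(f"pics/{name}.png",o)
E
python3 - <<'E'
from h import *
f=lambda n,b,p,z: ray(n,(b[0]+p[0]/5-.5,b[1]+p[1]/5-.5),z).round(1)
B={"scene":(190,205),"side":(185,200)}
pts={"scene":[((229,281),0),((60,232),0),((97,242),0),((372,60),148),((545,98),148)],
"side":[((234,349),0),((37,333),0),((85,337),0),((398,35),148),((580,45),148)]}
for n in pts:
    P=manip.camera_params(n); Rm=cv2.Rodrigues(P["rvec"])[0]; print(n,"cam",(-Rm.T@P["tvec"]).round())
    Q=[f(n,B[n],p,z) for p,z in pts[n]]
    for q in Q: print(q)
    d=Q[0]-Q[1]; print("dash",np.arctan2(d[1],d[0])); d=Q[4]-Q[3]; print("bar",np.arctan2(d[1],d[0]),np.linalg.norm(d),(Q[3]+Q[4])/2)
# red keg
print(ray("scene",(307,124),148),ray("side",(271,144),148))
E
```

```text
scene cam [389. 652. 631.]
[553.7 124.1   0. ]
[634.1 113.1   0. ]
[616.2 115.1   0. ]
[491.  131.9 148. ]
[425.2 138.5 148. ]
dash 3.0056209391894684
bar 3.0416230682157503 66.13017465575001 [458.1 135.2 148. ]
side cam [523. 755. 476.]
[554.7 123.2   0. ]
[636.2 112.    0. ]
[616.1 114.8   0. ]
[490.9 131.3 148. ]
[424.8 139.9 148. ]
dash 3.0050247560311267
bar 3.012213510769674 66.65710764802202 [457.85 135.6  148.  ]
[ 453.55342083 -240.20736229  148.        ] [ 456.30788854 -230.84368952  148.        ]
```

```bash
cat >> h.py <<'E'
def toolR(yaw,down=-np.pi/2): return R.from_euler('xyz',[down,0,yaw])
def rows(p0,R0,poses):
    for p,Rr in poses:
        d=R0.inv().apply(np.array(p)-p0)/1000; a=(R0.inv()*Rr).as_rotvec()
        print("dx %.4f dy %.4f dz %.4f  ax %.3f ay %.3f az %.3f"%(*d,*a))
E
python3 - <<'E'
from h import *
cv2.imread
m=(554.2,123.7,-0.136)
for n,b in(("scene",(190,205,320,305)),("side",(185,200,315,300))):
    overlay(n,cv2.imread(f"pics/{n}0.png"),458.5,143.3,-0.115,n+"ov",b,5,m)
a=np.hstack([cv2.imread(f"pics/{n}ov.png") for n in("scene","side")]); cv2.imwrite("pics/ov.png",cv2.resize(a,(800,308),interpolation=cv2.INTER_AREA))
s=manip.read_state()
rows(s["eef_pos"],R.from_euler('xyz',s["eef_rot"]),[((458.5,143.3,230),toolR(1.456)),((458.5,143.3,143),toolR(1.456))])
E
```

```text
dx -0.2859 dy 0.0003 dz -0.4014  ax -0.000 ay -0.164 az -0.001
dx -0.2858 dy 0.0873 dz -0.4014  ax -0.000 ay -0.164 az -0.001
```

View pics/ov.png

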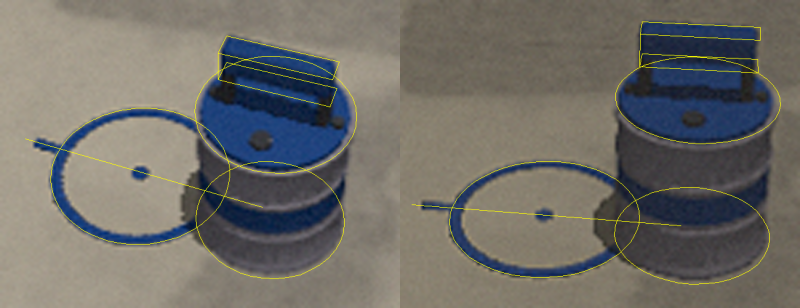

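Emit:
play_rows:
  moves:
    - {"dx":-0.286,"dz":-0.401,"ay":-0.164,"jaw":0}
    - {"dx":-0.286,"dz":-0.401,"ay":-0.164,"jaw":0}
    - {"dx":-0.286,"dz":-0.401,"ay":-0.164,"jaw":0}
    - {"dx":-0.286,"dz":-0.401,"ay":-0.164,"jaw":0}
    - {"dx":-0.286,"dz":-0.401,"ay":-0.164,"jaw":0}
    - {"dx":-0.286,"dz":-0.401,"ay":-0.164,"jaw":0}
    - {"dx":-0.286,"dz":-0.401,"ay":-0.164,"jaw":0}
    - {"dx":-0.286,"dz":-0.401,"ay":-0.164,"jaw":0}
    - {"dx":-0.286,"dz":-0.401,"ay":-0.164,"jaw":0}
    - {"dx":-0.286,"dz":-0.401,"ay":-0.164,"jaw":0}
    - {"dx":-0.286,"dz":-0.401,"ay":-0.164,"jaw":0}
    - {"dx":-0.286,"dz":-0.401,"ay":-0.164,"jaw":0}
    - {"dx":-0.286,"dz":-0.401,"ay":-0.164,"jaw":0}
    - {"dx":-0.286,"dz":-0.401,"ay":-0.164,"jaw":0}
  newtons: 60

```text
$.moves[0]: bad value
```

```bash
python3 - <<'E'
from h import *
s=manip.read_state(); print(s["clock"],s["eef_pos"],s["eef_rot"],s["joints"],s["finger_gap"])
P=manip.camera_params("wrist"); print(P)
im=grab("wrist","w1",None,1.5)
E
```

```text
0.15 [151.31297682 528.59830883 230.03520008] [-1.57075368e+00  8.54026744e-04  1.29198123e+00] [ 1.22538943e+00  3.00328001e-01  1.52141471e+00 -1.47325849e-05
  1.32070491e+00 -6.65881265e-02] 93.72374897493131
{'K': array([[333.97739727,   0.        , 252.00918192],
       [  0.        , 333.97739727, 195.24475059],
       [  0.        ,   0.        ,   1.        ]]), 'k1': -0.0874803735966939, 'rvec': array([-2.3397497 , -1.76646223, -0.22268087]), 'tvec': array([-549.40264008,  -25.62010945,  390.98478826])}
```

View pics/w1.png

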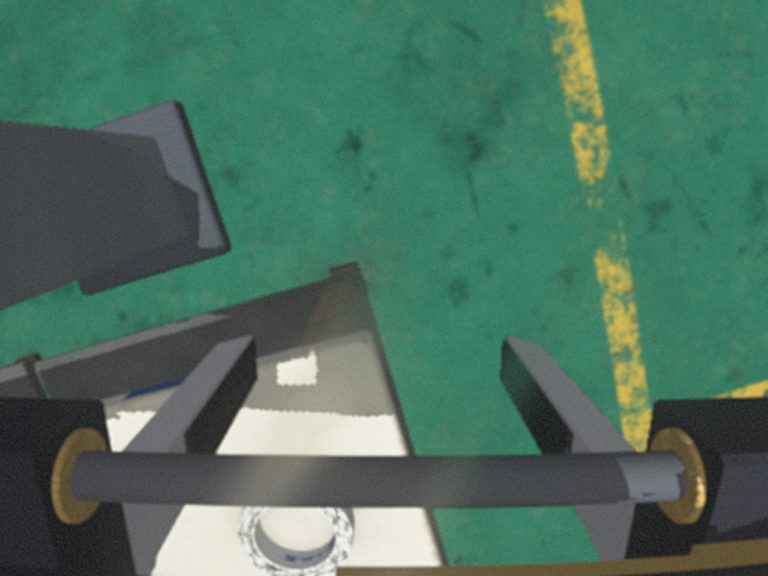

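Emit:
play_rows:
  moves:
    - {"dx":-0.286,"dy":0.0,"dz":-0.401,"ax":0.0,"ay":-0.164,"az":0.0,"jaw":0.0}
  newtons: 60

```text
clock: 0.3
eef_pos: [179.5, 493.0, 229.8]
eef_rot: [-1.57, 0.0, 1.436]
wrist_force: [2.4, 0.9, 0.5]
finger_gap: 89.1
```

Emit:
play_rows:
  moves:
    - {"dx":-0.308,"dy":0.0,"dz":-0.318,"ax":0.0,"ay":-0.014,"az":0.0,"jaw":0.0}
    - {"dx":-0.308,"dy":0.0,"dz":-0.318,"ax":0.0,"ay":-0.014,"az":0.0,"jaw":0.0}
    - {"dx":-0.308,"dy":0.0,"dz":-0.318,"ax":0.0,"ay":-0.014,"az":0.0,"jaw":0.0}
    - {"dx":-0.308,"dy":0.0,"dz":-0.318,"ax":0.0,"ay":-0.014,"az":0.0,"jaw":0.0}
    - {"dx":-0.308,"dy":0.0,"dz":-0.318,"ax":0.0,"ay":-0.014,"az":0.0,"jaw":0.0}
    - {"dx":-0.308,"dy":0.0,"dz":-0.318,"ax":0.0,"ay":-0.014,"az":0.0,"jaw":0.0}
    - {"dx":-0.308,"dy":0.0,"dz":-0.318,"ax":0.0,"ay":-0.014,"az":0.0,"jaw":0.0}
    - {"dx":-0.308,"dy":0.0,"dz":-0.318,"ax":0.0,"ay":-0.014,"az":0.0,"jaw":0.0}
    - {"dx":-0.308,"dy":0.0,"dz":-0.318,"ax":0.0,"ay":-0.014,"az":0.0,"jaw":0.0}
    - {"dx":-0.308,"dy":0.0,"dz":-0.318,"ax":0.0,"ay":-0.014,"az":0.0,"jaw":0.0}
    - {"dx":-0.308,"dy":0.0,"dz":-0.318,"ax":0.0,"ay":-0.014,"az":0.0,"jaw":0.0}
    - {"dx":-0.308,"dy":0.0,"dz":-0.318,"ax":0.0,"ay":-0.014,"az":0.0,"jaw":0.0}

```text
clock: 1.5
eef_pos: [453.7, 144.0, 230.4]
eef_rot: [-1.571, -0.0, 1.449]
wrist_force: [-0.4, 0.3, -0.2]
finger_gap: 46.9
```

```bash
python3 - <<'E'
from h import *
s=manip.read_state(); print(s["clock"],s["eef_pos"],s["eef_rot"],s["joints"],s["finger_gap"])
im=manip.camera("wrist")[:,:,::-1].copy(); cv2.imwrite("pics/w2.png",im)
overlay("wrist",im,458.5,143.3,-0.115,"w2ov",(0,0,512,384),1.5,(554.2,123.7,-.136))
E
```

```text
1.5 [453.73440152 144.01993511 230.4272184 ] [-1.57050870e+00 -8.61438787e-05  1.44927555e+00] [ 2.30299004e-01  1.34568705e-01  1.72226768e+00  1.87596201e-04
  1.28499660e+00 -1.21902947e+00] 46.91130219705308
```

View pics/w2ov.png

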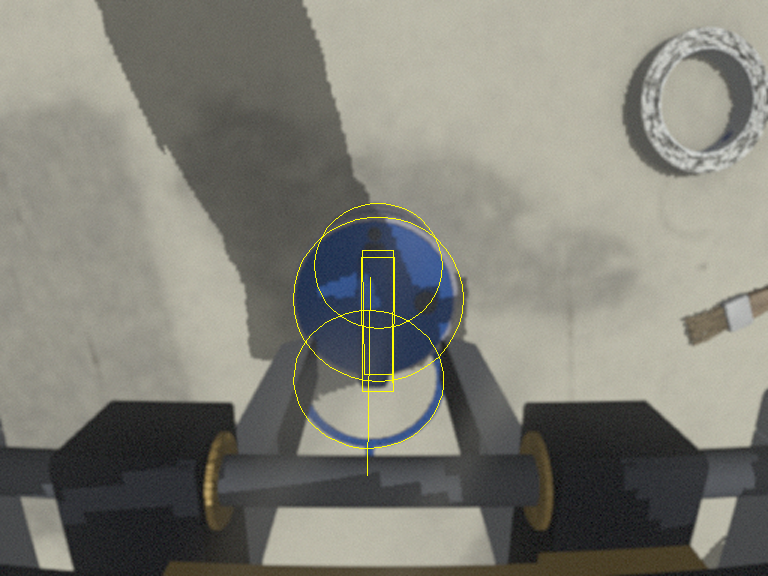

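Emit:
play_rows:
  moves:
    - {"dx":0.0,"dy":0.025,"dz":-0.004,"ax":0.0,"ay":-0.007,"az":0.0,"jaw":-0.1}
    - {"dx":0.0,"dy":0.05,"dz":-0.004,"ax":0.0,"ay":-0.007,"az":0.0,"jaw":-0.1}
    - {"dx":0.0,"dy":0.07,"dz":-0.004,"ax":0.0,"ay":-0.007,"az":0.0,"jaw":-0.1}
    - {"dx":0.0,"dy":0.087,"dz":-0.004,"ax":0.0,"ay":-0.007,"az":0.0,"jaw":-0.1}
    - {"dx":0.0,"dy":0.087,"dz":-0.004,"ax":0.0,"ay":-0.007,"az":0.0,"jaw":-0.1}
    - {"dx":0.0,"dy":0.087,"dz":-0.004,"ax":0.0,"ay":-0.007,"az":0.0,"jaw":-0.1}

```text
clock: 2.15
eef_pos: [458.1, 143.5, 144.1]
eef_rot: [-1.571, -0.0, 1.457]
wrist_force: [0.7, -0.4, 0.0]
finger_gap: 42.4
```

```bash
python3 - <<'E'
from h import *
grab("scene","s2",(180,150,340,310),3.6); 
E
```

```text
(no output)
```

View pics/s2.png

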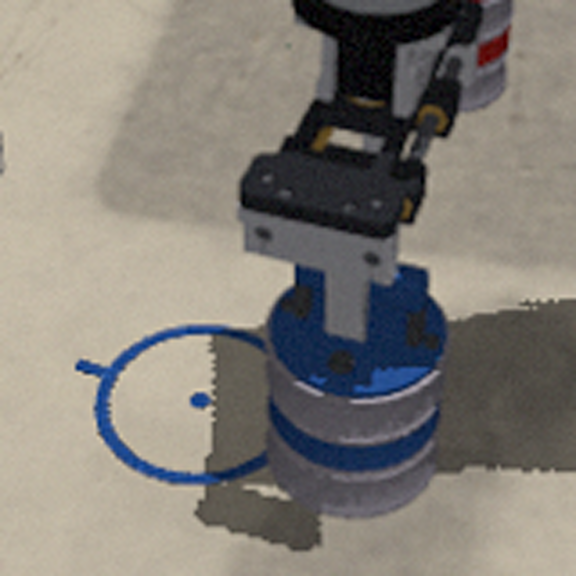

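The fingers straddle the bar correctly (left finger at about (348,300) in the crop, in front of the bar). Now I close them.

Emit:
play_rows:
  moves:
    - {"dx":0.0,"dy":0.0,"dz":0.0,"ax":0.0,"ay":0.0,"az":0.0,"jaw":-0.5}
    - {"dx":0.0,"dy":0.0,"dz":0.0,"ax":0.0,"ay":0.0,"az":0.0,"jaw":-1.0}
    - {"dx":0.0,"dy":0.0,"dz":0.0,"ax":0.0,"ay":0.0,"az":0.0,"jaw":-1.0}
    - {"dx":0.0,"dy":0.0,"dz":0.0,"ax":0.0,"ay":0.0,"az":0.0,"jaw":-1.0}
    - {"dx":0.0,"dy":0.0,"dz":0.0,"ax":0.0,"ay":0.0,"az":0.0,"jaw":-1.0}
    - {"dx":0.0,"dy":0.0,"dz":0.0,"ax":0.0,"ay":0.0,"az":0.0,"jaw":-1.0}
    - {"dx":0.0,"dy":0.0,"dz":0.0,"ax":0.0,"ay":0.0,"az":0.0,"jaw":-1.0}
  newtons: 60

```text
clock: 2.9
eef_pos: [458.3, 142.7, 143.6]
eef_rot: [-1.571, 0.0, 1.455]
wrist_force: [-0.3, -2.7, 1.1]
finger_gap: 15.6
```

```bash
cat >> h.py <<'E'
def T(Rr,P): return lambda p,Q: (P+Rr.apply(np.array(p)-P), Rr*Q)
def plan(c,p0,R0,t,phi,side,th,nl=6,ns=15):
    """side +1: lean left swing ccw; -1: lean right swing cw. Prints rows of lean, swing, lower"""
    al=t+side*(np.pi/2-abs(phi)/2); e=np.array([np.cos(al),np.sin(al),0]); P=np.array([c[0],c[1],0])+50*e
    ax=np.cross([0,0,1],e)
    A=lambda th,ps:T(R.from_rotvec([0,0,ps])*R.from_rotvec(ax*th),P)(p0,R0)
    s=side*abs(phi)
    q0=(p0,R0); q1=A(th,0); q2=A(th,s); q3=A(0,s)
    print("lean"); rows(*q0,[A(th*k/nl,0) for k in range(1,nl+1)])
    print("swing"); rows(*q1,[A(th,s*k/ns) for k in range(1,ns+1)])
    print("lower"); rows(*q2,[A(th*(1-k/nl),s) for k in range(1,nl+1)])
    print("end pose",q3[0],q3[1].as_euler('xyz'), "keg centre",(P+R.from_rotvec([0,0,s]).apply(np.array([c[0],c[1],0])-P)))
E
python3 - <<'E'
from h import *
plan((458.5,143),np.array([458.3,143,143.6]),toolR(1.456),-0.199,1.02,1,0.21)
E
```

```text
lean
dx 0.0042 dy -0.0017 dz -0.0028  ax 0.020 ay -0.000 az 0.029
dx 0.0084 dy -0.0032 dz -0.0057  ax 0.039 ay 0.000 az 0.058
dx 0.0127 dy -0.0045 dz -0.0086  ax 0.059 ay 0.000 az 0.087
dx 0.0170 dy -0.0056 dz -0.0115  ax 0.078 ay 0.000 az 0.116
dx 0.0214 dy -0.0065 dz -0.0144  ax 0.098 ay -0.000 az 0.145
dx 0.0257 dy -0.0073 dz -0.0174  ax 0.118 ay 0.000 az 0.174
swing
dx -0.0007 dy -0.0000 dz -0.0011  ax -0.012 ay -0.067 az 0.008
dx -0.0013 dy -0.0000 dz -0.0022  ax -0.023 ay -0.133 az 0.016
dx -0.0019 dy -0.0001 dz -0.0034  ax -0.035 ay -0.200 az 0.024
dx -0.0023 dy -0.0001 dz -0.0046  ax -0.047 ay -0.266 az 0.032
dx -0.0027 dy -0.0002 dz -0.0059  ax -0.059 ay -0.333 az 0.040
dx -0.0030 dy -0.0003 dz -0.0071  ax -0.070 ay -0.399 az 0.048
dx -0.0032 dy -0.0004 dz -0.0084  ax -0.082 ay -0.466 az 0.056
dx -0.0034 dy -0.0006 dz -0.0097  ax -0.094 ay -0.532 az 0.063
dx -0.0034 dy -0.0007 dz -0.0110  ax -0.106 ay -0.599 az 0.071
dx -0.0034 dy -0.0009 dz -0.0122  ax -0.117 ay -0.665 az 0.079
dx -0.0032 dy -0.0010 dz -0.0135  ax -0.129 ay -0.732 az 0.087
dx -0.0030 dy -0.0012 dz -0.0148  ax -0.141 ay -0.798 az 0.095
dx -0.0027 dy -0.0014 dz -0.0160  ax -0.153 ay -0.865 az 0.103
dx -0.0023 dy -0.0016 dz -0.0173  ax -0.164 ay -0.931 az 0.111
dx -0.0019 dy -0.0019 dz -0.0185  ax -0.176 ay -0.998 az 0.119
lower
dx -0.0041 dy 0.0018 dz 0.0028  ax -0.020 ay -0.000 az -0.029
dx -0.0082 dy 0.0039 dz 0.0056  ax -0.039 ay -0.000 az -0.058
dx -0.0122 dy 0.0060 dz 0.0083  ax -0.059 ay -0.000 az -0.087
dx -0.0162 dy 0.0084 dz 0.0109  ax -0.078 ay -0.000 az -0.116
dx -0.0201 dy 0.0109 dz 0.0136  ax -0.098 ay -0.000 az -0.145
dx -0.0239 dy 0.0136 dz 0.0161  ax -0.118 ay -0.000 az -0.174
end pose [506.24962184 133.17884316 143.6       ] [-1.57079633  0.          2.476     ] keg centre [506.35429503 133.34926477   0.        ]
```

Emit:
play_rows:
  moves:
    - {"dx":0.0042,"dy":-0.0017,"dz":-0.0028,"ax":0.02,"ay":0.0,"az":0.029,"jaw":-1.0}
    - {"dx":0.0084,"dy":-0.0032,"dz":-0.0057,"ax":0.039,"ay":0.0,"az":0.058,"jaw":-1.0}
    - {"dx":0.0127,"dy":-0.0045,"dz":-0.0086,"ax":0.059,"ay":0.0,"az":0.087,"jaw":-1.0}
    - {"dx":0.017,"dy":-0.0056,"dz":-0.0115,"ax":0.078,"ay":0.0,"az":0.116,"jaw":-1.0}
    - {"dx":0.0214,"dy":-0.0065,"dz":-0.0144,"ax":0.098,"ay":0.0,"az":0.145,"jaw":-1.0}
    - {"dx":0.0257,"dy":-0.0073,"dz":-0.0174,"ax":0.118,"ay":0.0,"az":0.174,"jaw":-1.0}
    - {"dx":0.0257,"dy":-0.0073,"dz":-0.0174,"ax":0.118,"ay":0.0,"az":0.174,"jaw":-1.0}
    - {"dx":0.0257,"dy":-0.0073,"dz":-0.0174,"ax":0.118,"ay":0.0,"az":0.174,"jaw":-1.0}

```text
clock: 3.7
eef_pos: [478.3, 166.3, 150.5]
eef_rot: [-1.452, 0.173, 1.466]
wrist_force: [-1.5, -1.6, -2.5]
finger_gap: 15.7
```

```bash
python3 - <<'E'
from h import *
s=manip.read_state(); print(s["clock"],s["eef_pos"],s["eef_rot"],s["wrist_force"],s["joints"])
a=grab("scene","a",(180,170,320,310),3); b=grab("side","b",(180,170,320,310),3)
cv2.imwrite("pics/l1.png",np.hstack([cv2.imread("pics/a.png")[:,:400],cv2.imread("pics/b.png")[:,:400]]))
E
```

```text
3.7 [478.29440676 166.26993411 150.47078849] [-1.45152911  0.17316374  1.46614801] [-1.50490557 -1.64327899 -2.4954793 ] [ 0.31458772  0.38705145  1.61266882 -0.11143459  1.32369283 -1.10405517]
```

View pics/l1.png

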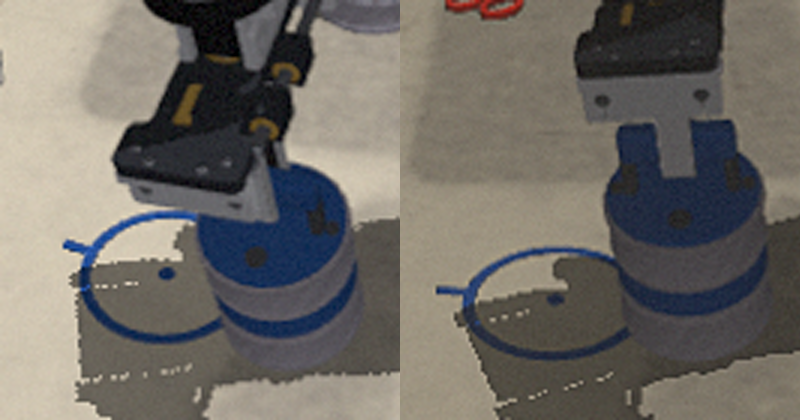

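Emit:
play_rows:
  moves:
    - {"dx":-0.0007,"dy":0.0,"dz":-0.0011,"ax":-0.012,"ay":-0.067,"az":0.008,"jaw":-1.0}
    - {"dx":-0.0013,"dy":0.0,"dz":-0.0022,"ax":-0.023,"ay":-0.133,"az":0.016,"jaw":-1.0}
    - {"dx":-0.0019,"dy":-0.0001,"dz":-0.0034,"ax":-0.035,"ay":-0.2,"az":0.024,"jaw":-1.0}
    - {"dx":-0.0023,"dy":-0.0001,"dz":-0.0046,"ax":-0.047,"ay":-0.266,"az":0.032,"jaw":-1.0}
    - {"dx":-0.0027,"dy":-0.0002,"dz":-0.0059,"ax":-0.059,"ay":-0.333,"az":0.04,"jaw":-1.0}
    - {"dx":-0.003,"dy":-0.0003,"dz":-0.0071,"ax":-0.07,"ay":-0.399,"az":0.048,"jaw":-1.0}
    - {"dx":-0.0032,"dy":-0.0004,"dz":-0.0084,"ax":-0.082,"ay":-0.466,"az":0.056,"jaw":-1.0}
    - {"dx":-0.0034,"dy":-0.0006,"dz":-0.0097,"ax":-0.094,"ay":-0.532,"az":0.063,"jaw":-1.0}
    - {"dx":-0.0034,"dy":-0.0007,"dz":-0.011,"ax":-0.106,"ay":-0.599,"az":0.071,"jaw":-1.0}
    - {"dx":-0.0034,"dy":-0.0009,"dz":-0.0122,"ax":-0.117,"ay":-0.665,"az":0.079,"jaw":-1.0}
    - {"dx":-0.0032,"dy":-0.001,"dz":-0.0135,"ax":-0.129,"ay":-0.732,"az":0.087,"jaw":-1.0}
    - {"dx":-0.003,"dy":-0.0012,"dz":-0.0148,"ax":-0.141,"ay":-0.798,"az":0.095,"jaw":-1.0}
    - {"dx":-0.0027,"dy":-0.0014,"dz":-0.016,"ax":-0.153,"ay":-0.865,"az":0.103,"jaw":-1.0}
    - {"dx":-0.0023,"dy":-0.0016,"dz":-0.0173,"ax":-0.164,"ay":-0.931,"az":0.111,"jaw":-1.0}
    - {"dx":-0.0019,"dy":-0.0019,"dz":-0.0185,"ax":-0.176,"ay":-0.998,"az":0.119,"jaw":-1.0}
    - {"dx":-0.0019,"dy":-0.0019,"dz":-0.0185,"ax":-0.176,"ay":-0.998,"az":0.119,"jaw":-1.0}
    - {"dx":-0.0019,"dy":-0.0019,"dz":-0.0185,"ax":-0.176,"ay":-0.998,"az":0.119,"jaw":-1.0}

```text
clock: 5.5
eef_pos: [496.4, 162.4, 150.5]
eef_rot: [-1.452, 0.172, 2.484]
wrist_force: [-0.5, -0.4, -6.1]
finger_gap: 15.4
```

```bash
python3 - <<'E'
from h import *
s=manip.read_state(); print(s["clock"],s["eef_pos"],s["eef_rot"],s["wrist_force"],s["joints"])
a=grab("scene","a",(180,170,320,310),3); b=grab("side","b",(180,170,320,310),3)
cv2.imwrite("pics/l2.png",np.hstack([cv2.imread("pics/a.png")[:,:400],cv2.imread("pics/b.png")[:,:400]]))
E
```

```text
5.5 [496.37535827 162.40428146 150.51326446] [-1.45177099  0.17229629  2.48394934] [-0.5139641  -0.3619632  -6.12383281] [ 0.34366891  0.33333009  1.68688654 -0.23027522  1.14001255 -2.03152408]
```

View pics/l2.png

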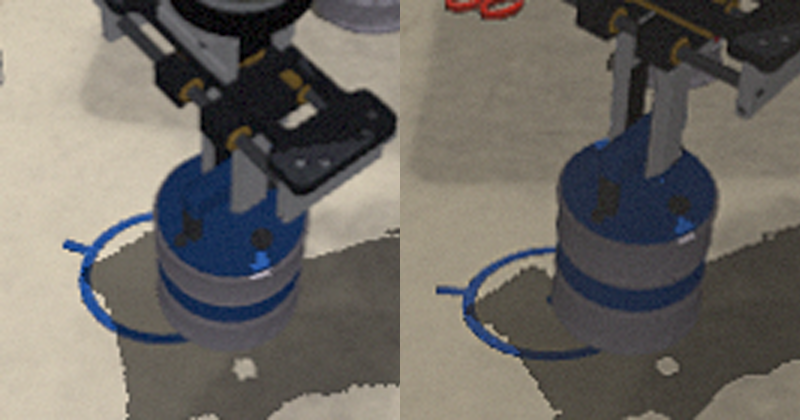

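Emit:
play_rows:
  moves:
    - {"dx":-0.0041,"dy":0.0018,"dz":0.0028,"ax":-0.02,"ay":0.0,"az":-0.029,"jaw":-1.0}
    - {"dx":-0.0082,"dy":0.0039,"dz":0.0056,"ax":-0.039,"ay":0.0,"az":-0.058,"jaw":-1.0}
    - {"dx":-0.0122,"dy":0.006,"dz":0.0083,"ax":-0.059,"ay":0.0,"az":-0.087,"jaw":-1.0}
    - {"dx":-0.0162,"dy":0.0084,"dz":0.0109,"ax":-0.078,"ay":0.0,"az":-0.116,"jaw":-1.0}
    - {"dx":-0.0201,"dy":0.0109,"dz":0.0136,"ax":-0.098,"ay":0.0,"az":-0.145,"jaw":-1.0}
    - {"dx":-0.0239,"dy":0.0138,"dz":0.0161,"ax":-0.118,"ay":0.0,"az":-0.174,"jaw":-1.0}
    - {"dx":-0.0239,"dy":0.0138,"dz":0.0161,"ax":-0.118,"ay":0.0,"az":-0.174,"jaw":-1.0}
    - {"dx":-0.0239,"dy":0.0138,"dz":0.0161,"ax":-0.118,"ay":0.0,"az":-0.174,"jaw":-1.0}
    - {"dx":-0.0239,"dy":0.0138,"dz":0.0161,"ax":-0.118,"ay":0.0,"az":-0.174,"jaw":-1.0}

```text
clock: 6.5
eef_pos: [506.6, 132.9, 143.7]
eef_rot: [-1.571, 0.001, 2.476]
wrist_force: [2.0, -2.0, -1.5]
finger_gap: 15.5
```

```bash
python3 - <<'E'
from h import *
s=manip.read_state(); print(s["clock"],s["eef_pos"],s["eef_rot"],s["wrist_force"],s["joints"])
c=s["eef_pos"]; a=s["eef_rot"][2]-np.pi/2
for n in("scene","side"):
    im=manip.camera(n)[:,:,::-1].copy(); overlay(n,im,c[0],c[1],a,n+"o2",(180,180,310,310),4,(554.2,123.7,-.136))
cv2.imwrite("pics/o2.png",cv2.resize(np.hstack([cv2.imread(f"pics/{n}o2.png") for n in("scene","side")]),(800,400)))
E
```

```text
6.5 [506.59166312 132.94883452 143.66344959] [-1.57072131e+00  1.08542573e-03  2.47589410e+00] [ 1.98724046 -1.99915268 -1.54645269] [ 1.87119606e-01  3.31547205e-01  1.69321152e+00 -9.64826140e-04
  1.11617655e+00 -2.28835107e+00]
```

View pics/o2.png

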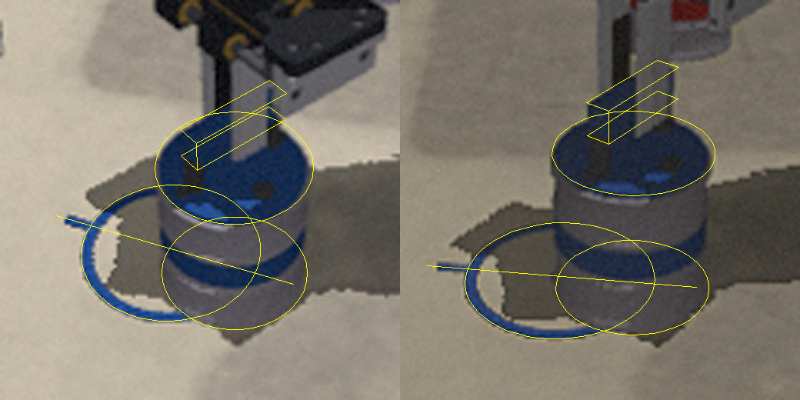

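Emit:
play_rows:
  moves:
    - {"dx":0.0,"dy":0.0,"dz":0.0,"ax":0.0,"ay":0.0,"az":0.0,"jaw":-0.3}
    - {"dx":0.0,"dy":0.0,"dz":0.0,"ax":0.0,"ay":0.0,"az":0.0,"jaw":-0.3}
    - {"dx":0.0,"dy":0.0,"dz":0.0,"ax":0.0,"ay":0.0,"az":0.0,"jaw":-0.3}
    - {"dx":0.0,"dy":0.0,"dz":0.0,"ax":0.0,"ay":0.0,"az":0.0,"jaw":-1.0}
    - {"dx":0.0,"dy":0.0,"dz":0.0,"ax":0.0,"ay":0.0,"az":0.0,"jaw":-1.0}
    - {"dx":0.0,"dy":0.0,"dz":0.0,"ax":0.0,"ay":0.0,"az":0.0,"jaw":-1.0}
    - {"dx":0.0,"dy":0.0,"dz":0.0,"ax":0.0,"ay":0.0,"az":0.0,"jaw":-1.0}
    - {"dx":0.0,"dy":0.0,"dz":0.0,"ax":0.0,"ay":0.0,"az":0.0,"jaw":-1.0}
    - {"dx":0.0,"dy":0.0,"dz":0.0,"ax":0.0,"ay":0.0,"az":0.0,"jaw":-1.0}
  newtons: 60

```text
clock: 7.5
eef_pos: [506.3, 132.9, 143.2]
eef_rot: [-1.571, -0.001, 2.476]
wrist_force: [1.6, -1.7, -2.1]
finger_gap: 15.6
```

```bash
python3 - <<'E'
from h import *
plan((506.4,133.2),np.array([506.5,133.1,143.5]),toolR(2.476),-0.196,1.02,-1,0.21)
E
```

```text
lean
dx -0.0042 dy -0.0017 dz 0.0028  ax -0.020 ay 0.000 az -0.029
dx -0.0084 dy -0.0031 dz 0.0057  ax -0.039 ay 0.000 az -0.058
dx -0.0127 dy -0.0044 dz 0.0085  ax -0.059 ay 0.000 az -0.087
dx -0.0170 dy -0.0056 dz 0.0114  ax -0.078 ay -0.000 az -0.116
dx -0.0214 dy -0.0065 dz 0.0143  ax -0.098 ay -0.000 az -0.145
dx -0.0257 dy -0.0072 dz 0.0173  ax -0.117 ay 0.000 az -0.174
swing
dx -0.0008 dy -0.0000 dz -0.0010  ax -0.012 ay 0.067 az 0.008
dx -0.0016 dy -0.0000 dz -0.0020  ax -0.024 ay 0.133 az 0.016
dx -0.0025 dy -0.0001 dz -0.0030  ax -0.035 ay 0.200 az 0.024
dx -0.0034 dy -0.0001 dz -0.0038  ax -0.047 ay 0.266 az 0.032
dx -0.0044 dy -0.0002 dz -0.0046  ax -0.059 ay 0.333 az 0.040
dx -0.0054 dy -0.0003 dz -0.0054  ax -0.071 ay 0.399 az 0.047
dx -0.0065 dy -0.0004 dz -0.0060  ax -0.082 ay 0.466 az 0.055
dx -0.0077 dy -0.0006 dz -0.0066  ax -0.094 ay 0.532 az 0.063
dx -0.0088 dy -0.0007 dz -0.0071  ax -0.106 ay 0.599 az 0.071
dx -0.0100 dy -0.0009 dz -0.0075  ax -0.118 ay 0.665 az 0.079
dx -0.0113 dy -0.0011 dz -0.0079  ax -0.129 ay 0.732 az 0.087
dx -0.0125 dy -0.0012 dz -0.0081  ax -0.141 ay 0.798 az 0.095
dx -0.0138 dy -0.0014 dz -0.0083  ax -0.153 ay 0.865 az 0.103
dx -0.0150 dy -0.0017 dz -0.0084  ax -0.165 ay 0.931 az 0.111
dx -0.0163 dy -0.0019 dz -0.0084  ax -0.177 ay 0.998 az 0.119
lower
dx 0.0041 dy 0.0018 dz -0.0028  ax 0.020 ay -0.000 az 0.029
dx 0.0082 dy 0.0038 dz -0.0055  ax 0.039 ay -0.000 az 0.058
dx 0.0123 dy 0.0060 dz -0.0082  ax 0.059 ay 0.000 az 0.087
dx 0.0162 dy 0.0084 dz -0.0109  ax 0.078 ay 0.000 az 0.116
dx 0.0201 dy 0.0109 dz -0.0135  ax 0.098 ay -0.000 az 0.145
dx 0.0239 dy 0.0135 dz -0.0161  ax 0.117 ay -0.000 az 0.174
end pose [554.25015765 123.55532347 143.5       ] [-1.57079633  0.          1.456     ] keg centre [554.28303185 123.69287086   0.        ]
```

Emit:
play_rows:
  moves:
    - {"dx":0.0,"dy":0.0,"dz":0.0,"ax":0.0,"ay":0.0,"az":0.0,"jaw":-0.1}
    - {"dx":0.0,"dy":0.0,"dz":0.0,"ax":0.0,"ay":0.0,"az":0.0,"jaw":-0.1}
    - {"dx":0.0,"dy":0.0,"dz":0.0,"ax":0.0,"ay":0.0,"az":0.0,"jaw":-0.1}
    - {"dx":0.0,"dy":-0.02,"dz":0.0,"ax":0.0,"ay":0.0,"az":0.0,"jaw":-0.1}
    - {"dx":0.0,"dy":-0.04,"dz":0.0,"ax":0.0,"ay":0.0,"az":0.0,"jaw":-0.1}
    - {"dx":0.0,"dy":-0.06,"dz":0.0,"ax":0.0,"ay":0.0,"az":0.0,"jaw":-0.1}
    - {"dx":0.0,"dy":-0.06,"dz":0.0,"ax":0.0,"ay":0.145,"az":0.0,"jaw":-0.1}
    - {"dx":0.0,"dy":-0.06,"dz":0.0,"ax":0.0,"ay":0.29,"az":0.0,"jaw":-0.1}
    - {"dx":0.0,"dy":-0.06,"dz":0.0,"ax":0.0,"ay":0.435,"az":0.0,"jaw":-0.1}
    - {"dx":0.0,"dy":-0.06,"dz":0.0,"ax":0.0,"ay":0.58,"az":0.0,"jaw":-0.1}
    - {"dx":0.0,"dy":-0.06,"dz":0.0,"ax":0.0,"ay":0.725,"az":0.0,"jaw":-0.1}
    - {"dx":0.0,"dy":-0.06,"dz":0.0,"ax":0.0,"ay":0.87,"az":0.0,"jaw":-0.1}
    - {"dx":0.0,"dy":-0.06,"dz":0.0,"ax":0.0,"ay":1.015,"az":0.0,"jaw":-0.1}
    - {"dx":0.0,"dy":-0.06,"dz":0.0,"ax":0.0,"ay":1.16,"az":0.0,"jaw":-0.1}
    - {"dx":0.0,"dy":-0.06,"dz":0.0,"ax":0.0,"ay":1.305,"az":0.0,"jaw":-0.1}
    - {"dx":0.0,"dy":-0.06,"dz":0.0,"ax":0.0,"ay":1.45,"az":0.0,"jaw":-0.1}
    - {"dx":0.0,"dy":-0.06,"dz":0.0,"ax":0.0,"ay":1.595,"az":0.0,"jaw":-0.1}

```text
clock: 9.2
eef_pos: [506.3, 133.0, 203.4]
eef_rot: [-1.57, -0.0, 0.875]
wrist_force: [-0.2, 0.5, -0.1]
finger_gap: 42.3
```

```bash
python3 - <<'E'
from h import *
s=manip.read_state(); print(s["clock"],s["eef_pos"],s["eef_rot"],s["joints"],s["finger_gap"])
for n in("scene","side"):
    im=manip.camera(n)[:,:,::-1].copy(); overlay(n,im,506.4,133.2,.905,n+"o3",(180,180,310,310),4,(554.2,123.7,-.136))
cv2.imwrite("pics/o3.png",cv2.resize(np.hstack([cv2.imread(f"pics/{n}o3.png") for n in("scene","side")]),(800,400)))
E
```

```text
9.2 [506.28247079 132.9534864  203.35129607] [-1.57017214e+00 -2.40982357e-05  8.74993111e-01] [ 1.86596788e-01  2.65254562e-01  1.63036684e+00  5.24724208e-04
  1.24634923e+00 -6.88563699e-01] 42.293809129985696
```

View pics/o3.png

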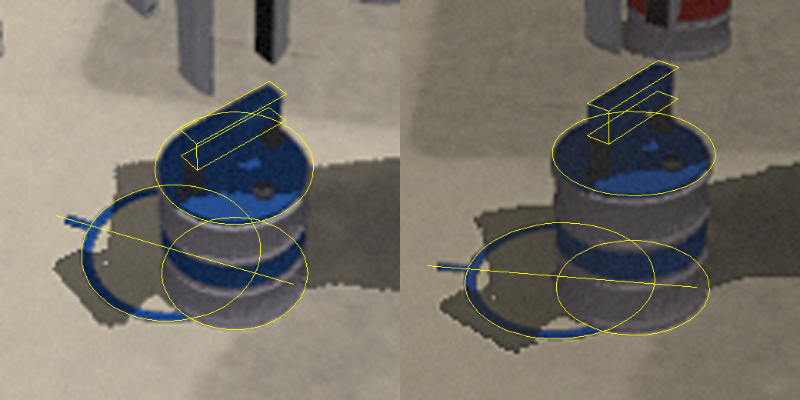

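Emit:
play_rows:
  moves:
    - {"dx":0.0,"dy":0.0,"dz":0.0,"ax":0.0,"ay":0.145,"az":0.0,"jaw":-0.1}
    - {"dx":0.0,"dy":0.0,"dz":0.0,"ax":0.0,"ay":0.29,"az":0.0,"jaw":-0.1}
    - {"dx":0.0,"dy":0.0,"dz":0.0,"ax":0.0,"ay":0.435,"az":0.0,"jaw":-0.1}
    - {"dx":0.0,"dy":0.0,"dz":0.0,"ax":0.0,"ay":0.58,"az":0.0,"jaw":-0.1}
    - {"dx":0.0,"dy":0.0,"dz":0.0,"ax":0.0,"ay":0.725,"az":0.0,"jaw":-0.1}
    - {"dx":0.0,"dy":0.0,"dz":0.0,"ax":0.0,"ay":0.87,"az":0.0,"jaw":-0.1}
    - {"dx":0.0,"dy":0.0,"dz":0.0,"ax":0.0,"ay":1.015,"az":0.0,"jaw":-0.1}
    - {"dx":0.0,"dy":0.0,"dz":0.0,"ax":0.0,"ay":1.16,"az":0.0,"jaw":-0.1}
    - {"dx":0.0,"dy":0.0,"dz":0.0,"ax":0.0,"ay":1.305,"az":0.0,"jaw":-0.1}
    - {"dx":0.0,"dy":0.0,"dz":0.0,"ax":0.0,"ay":1.45,"az":0.0,"jaw":-0.1}
    - {"dx":0.0,"dy":0.0,"dz":0.0,"ax":0.0,"ay":1.547,"az":0.0,"jaw":-0.1}
    - {"dx":0.0,"dy":0.0,"dz":0.0,"ax":0.0,"ay":1.547,"az":0.0,"jaw":-0.1}
    - {"dx":0.0,"dy":0.02,"dz":0.0,"ax":0.0,"ay":1.547,"az":0.0,"jaw":-0.1}
    - {"dx":0.0,"dy":0.04,"dz":0.0,"ax":0.0,"ay":1.547,"az":0.0,"jaw":-0.1}
    - {"dx":0.0,"dy":0.06,"dz":0.0,"ax":0.0,"ay":1.547,"az":0.0,"jaw":-0.1}
    - {"dx":0.0,"dy":0.06,"dz":0.0,"ax":0.0,"ay":1.547,"az":0.0,"jaw":-0.1}
    - {"dx":0.0,"dy":0.06,"dz":0.0,"ax":0.0,"ay":1.547,"az":0.0,"jaw":-0.1}

```text
clock: 11.0
eef_pos: [506.5, 132.9, 143.8]
eef_rot: [-1.571, 0.001, -0.663]
wrist_force: [0.2, -1.2, -1.0]
finger_gap: 42.1
```

Emit:
play_rows:
  moves:
    - {"dx":0.0,"dy":0.0,"dz":0.0,"ax":0.0,"ay":0.0,"az":0.0,"jaw":-0.5}
    - {"dx":0.0,"dy":0.0,"dz":0.0,"ax":0.0,"ay":0.0,"az":0.0,"jaw":-1.0}
    - {"dx":0.0,"dy":0.0,"dz":0.0,"ax":0.0,"ay":0.0,"az":0.0,"jaw":-1.0}
    - {"dx":0.0,"dy":0.0,"dz":0.0,"ax":0.0,"ay":0.0,"az":0.0,"jaw":-1.0}
    - {"dx":0.0,"dy":0.0,"dz":0.0,"ax":0.0,"ay":0.0,"az":0.0,"jaw":-1.0}
    - {"dx":0.0,"dy":0.0,"dz":0.0,"ax":0.0,"ay":0.0,"az":0.0,"jaw":-1.0}
    - {"dx":0.0,"dy":0.0,"dz":0.0,"ax":0.0,"ay":0.0,"az":0.0,"jaw":-1.0}
  newtons: 60

```text
clock: 11.7
eef_pos: [506.7, 132.8, 143.7]
eef_rot: [-1.57, -0.0, -0.666]
wrist_force: [2.4, -2.8, 4.4]
finger_gap: 15.8
```

```bash
python3 - <<'E'
from h import *
s=manip.read_state(); print(s["clock"],s["eef_pos"],s["eef_rot"],s["joints"],s["finger_gap"],s["wrist_force"])
plan((506.4,133.2),np.array([506.4,133.1,143.5]),toolR(-0.666),-0.196,1.02,-1,0.21)
E
```

```text
11.7 [506.65128887 132.84391071 143.69670973] [-1.57014704e+00 -2.53125923e-04 -6.66097106e-01] [1.86382284e-01 3.31531694e-01 1.69314583e+00 2.63479305e-04
 1.11625970e+00 8.52363705e-01] 15.790364240520892 [ 2.39152395 -2.81236527  4.41883672]
lean
dx 0.0042 dy -0.0017 dz -0.0028  ax 0.019 ay 0.000 az 0.029
dx 0.0084 dy -0.0031 dz -0.0057  ax 0.039 ay -0.000 az 0.058
dx 0.0127 dy -0.0044 dz -0.0085  ax 0.058 ay 0.000 az 0.087
dx 0.0170 dy -0.0056 dz -0.0114  ax 0.078 ay 0.000 az 0.116
dx 0.0214 dy -0.0065 dz -0.0143  ax 0.097 ay 0.000 az 0.145
dx 0.0258 dy -0.0073 dz -0.0173  ax 0.117 ay 0.000 az 0.174
swing
dx 0.0007 dy -0.0000 dz 0.0010  ax 0.012 ay 0.067 az -0.008
dx 0.0016 dy -0.0000 dz 0.0020  ax 0.024 ay 0.133 az -0.016
dx 0.0024 dy -0.0001 dz 0.0030  ax 0.035 ay 0.200 az -0.024
dx 0.0034 dy -0.0001 dz 0.0038  ax 0.047 ay 0.266 az -0.032
dx 0.0044 dy -0.0002 dz 0.0047  ax 0.059 ay 0.333 az -0.039
dx 0.0054 dy -0.0003 dz 0.0054  ax 0.071 ay 0.399 az -0.047
dx 0.0065 dy -0.0004 dz 0.0061  ax 0.082 ay 0.466 az -0.055
dx 0.0077 dy -0.0006 dz 0.0066  ax 0.094 ay 0.532 az -0.063
dx
[... 244 characters left out ...]
137 dy -0.0014 dz 0.0084  ax 0.153 ay 0.865 az -0.103
dx 0.0150 dy -0.0016 dz 0.0085  ax 0.165 ay 0.931 az -0.111
dx 0.0163 dy -0.0019 dz 0.0085  ax 0.177 ay 0.998 az -0.118
lower
dx -0.0041 dy 0.0018 dz 0.0028  ax -0.019 ay -0.000 az -0.029
dx -0.0082 dy 0.0038 dz 0.0055  ax -0.039 ay -0.000 az -0.058
dx -0.0123 dy 0.0060 dz 0.0082  ax -0.058 ay 0.000 az -0.087
dx -0.0162 dy 0.0084 dz 0.0109  ax -0.078 ay -0.000 az -0.116
dx -0.0201 dy 0.0109 dz 0.0135  ax -0.097 ay 0.000 az -0.145
dx -0.0239 dy 0.0136 dz 0.0161  ax -0.117 ay 0.000 az -0.174
end pose [554.19782105 123.64053427 143.5       ] [-1.57079633e+00 -2.22044605e-16 -1.68600000e+00] keg centre [554.28303185 123.69287086   0.        ]
```

Emit:
play_rows:
  moves:
    - {"dx":0.0042,"dy":-0.0017,"dz":-0.0028,"ax":0.019,"ay":0.0,"az":0.029,"jaw":-1.0}
    - {"dx":0.0084,"dy":-0.0031,"dz":-0.0057,"ax":0.039,"ay":0.0,"az":0.058,"jaw":-1.0}
    - {"dx":0.0127,"dy":-0.0044,"dz":-0.0085,"ax":0.058,"ay":0.0,"az":0.087,"jaw":-1.0}
    - {"dx":0.017,"dy":-0.0056,"dz":-0.0114,"ax":0.078,"ay":0.0,"az":0.116,"jaw":-1.0}
    - {"dx":0.0214,"dy":-0.0065,"dz":-0.0143,"ax":0.097,"ay":0.0,"az":0.145,"jaw":-1.0}
    - {"dx":0.0258,"dy":-0.0073,"dz":-0.0173,"ax":0.117,"ay":0.0,"az":0.174,"jaw":-1.0}
    - {"dx":0.0258,"dy":-0.0073,"dz":-0.0173,"ax":0.117,"ay":0.0,"az":0.174,"jaw":-1.0}
    - {"dx":0.0258,"dy":-0.0073,"dz":-0.0173,"ax":0.117,"ay":0.0,"az":0.174,"jaw":-1.0}

```text
clock: 12.5
eef_pos: [515.8, 103.6, 150.4]
eef_rot: [-1.453, 0.174, -0.656]
wrist_force: [0.4, 1.3, -0.0]
finger_gap: 15.6
```

```bash
python3 - <<'E'
from h import *
s=manip.read_state(); print(s["clock"],s["eef_pos"],s["eef_rot"],s["wrist_force"],s["joints"])
a=grab("scene","a",(180,170,320,310),3); b=grab("side","b",(180,170,320,310),3)
cv2.imwrite("pics/l3.png",np.hstack([cv2.imread("pics/a.png")[:,:400],cv2.imread("pics/b.png")[:,:400]]))
E
```

```text
12.5 [515.7726002  103.56926217 150.41955325] [-1.45308755  0.17400324 -0.65622888] [ 0.43698899  1.32957859 -0.01730098] [0.0344564  0.35231481 1.66122098 0.21674024 1.1951406  0.61439489]
```

View pics/l3.png

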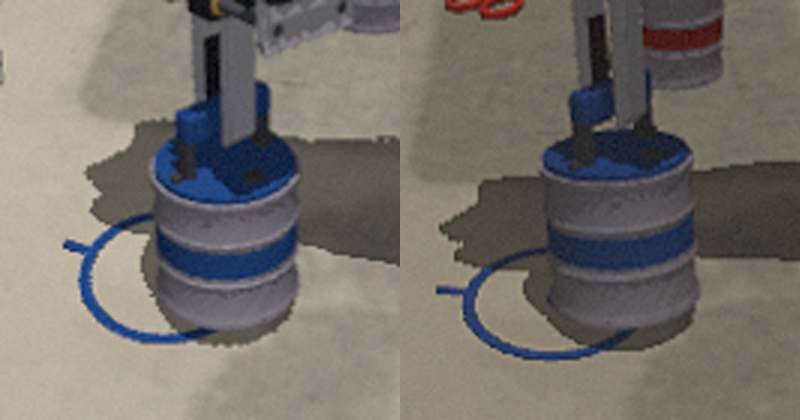

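It leans away from the camera and the near rim is up, as planned. Next is the second swing.

Emit:
play_rows:
  moves:
    - {"dx":0.0007,"dy":0.0,"dz":0.001,"ax":0.012,"ay":0.067,"az":-0.008,"jaw":-1.0}
    - {"dx":0.0016,"dy":0.0,"dz":0.002,"ax":0.024,"ay":0.133,"az":-0.016,"jaw":-1.0}
    - {"dx":0.0024,"dy":-0.0001,"dz":0.003,"ax":0.035,"ay":0.2,"az":-0.024,"jaw":-1.0}
    - {"dx":0.0034,"dy":-0.0001,"dz":0.0038,"ax":0.047,"ay":0.266,"az":-0.032,"jaw":-1.0}
    - {"dx":0.0044,"dy":-0.0002,"dz":0.0047,"ax":0.059,"ay":0.333,"az":-0.039,"jaw":-1.0}
    - {"dx":0.0054,"dy":-0.0003,"dz":0.0054,"ax":0.071,"ay":0.399,"az":-0.047,"jaw":-1.0}
    - {"dx":0.0065,"dy":-0.0004,"dz":0.0061,"ax":0.082,"ay":0.466,"az":-0.055,"jaw":-1.0}
    - {"dx":0.0077,"dy":-0.0006,"dz":0.0066,"ax":0.094,"ay":0.532,"az":-0.063,"jaw":-1.0}
    - {"dx":0.0088,"dy":-0.0007,"dz":0.0072,"ax":0.106,"ay":0.599,"az":-0.071,"jaw":-1.0}
    - {"dx":0.01,"dy":-0.0009,"dz":0.0076,"ax":0.118,"ay":0.665,"az":-0.079,"jaw":-1.0}
    - {"dx":0.0112,"dy":-0.001,"dz":0.0079,"ax":0.129,"ay":0.732,"az":-0.087,"jaw":-1.0}
    - {"dx":0.0125,"dy":-0.0012,"dz":0.0082,"ax":0.141,"ay":0.798,"az":-0.095,"jaw":-1.0}
    - {"dx":0.0137,"dy":-0.0014,"dz":0.0084,"ax":0.153,"ay":0.865,"az":-0.103,"jaw":-1.0}
    - {"dx":0.015,"dy":-0.0016,"dz":0.0085,"ax":0.165,"ay":0.931,"az":-0.111,"jaw":-1.0}
    - {"dx":0.0163,"dy":-0.0019,"dz":0.0085,"ax":0.177,"ay":0.998,"az":-0.118,"jaw":-1.0}
    - {"dx":0.0163,"dy":-0.0019,"dz":0.0085,"ax":0.177,"ay":0.998,"az":-0.118,"jaw":-1.0}
    - {"dx":0.0163,"dy":-0.0019,"dz":0.0085,"ax":0.177,"ay":0.998,"az":-0.118,"jaw":-1.0}

```text
clock: 14.3
eef_pos: [533.6, 100.1, 150.4]
eef_rot: [-1.453, 0.174, -1.674]
wrist_force: [-0.9, 1.1, -1.7]
finger_gap: 15.7
```

```bash
python3 - <<'E'
from h import *
s=manip.read_state(); print(s["clock"],s["eef_pos"],s["eef_rot"],s["wrist_force"],s["joints"])
a=grab("scene","a",(180,170,320,310),3); b=grab("side","b",(180,170,320,310),3)
cv2.imwrite("pics/l4.png",np.hstack([cv2.imread("pics/a.png")[:,:400],cv2.imread("pics/b.png")[:,:400]]))
E
```

```text
14.3 [533.63907975 100.08511758 150.37828022] [-1.4533551   0.17413687 -1.67370301] [-0.88364893  1.14977529 -1.65143532] [0.04861044 0.28997675 1.7453778  0.1857808  0.97038156 1.63783989]
```

View pics/l4.png

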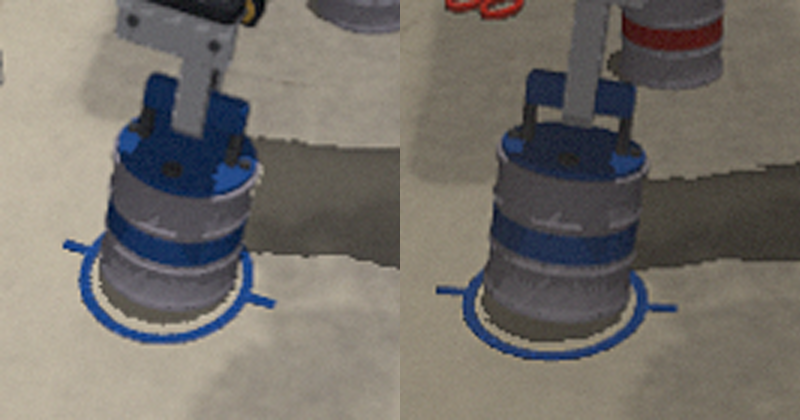

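The leaning keg is inside the ring, which shows all round it, and the bar is near the dash line. I lower it now, then release.

Emit:
play_rows:
  moves:
    - {"dx":-0.0041,"dy":0.0018,"dz":0.0028,"ax":-0.019,"ay":0.0,"az":-0.029,"jaw":-1.0}
    - {"dx":-0.0082,"dy":0.0038,"dz":0.0055,"ax":-0.039,"ay":0.0,"az":-0.058,"jaw":-1.0}
    - {"dx":-0.0123,"dy":0.006,"dz":0.0082,"ax":-0.058,"ay":0.0,"az":-0.087,"jaw":-1.0}
    - {"dx":-0.0162,"dy":0.0084,"dz":0.0109,"ax":-0.078,"ay":0.0,"az":-0.116,"jaw":-1.0}
    - {"dx":-0.0201,"dy":0.0109,"dz":0.0135,"ax":-0.097,"ay":0.0,"az":-0.145,"jaw":-1.0}
    - {"dx":-0.0239,"dy":0.0137,"dz":0.0161,"ax":-0.117,"ay":0.0,"az":-0.174,"jaw":-1.0}
    - {"dx":-0.0239,"dy":0.0137,"dz":0.0161,"ax":-0.117,"ay":0.0,"az":-0.174,"jaw":-1.0}
    - {"dx":-0.0239,"dy":0.0137,"dz":0.0161,"ax":-0.117,"ay":0.0,"az":-0.174,"jaw":-1.0}
    - {"dx":-0.0239,"dy":0.0137,"dz":0.0161,"ax":-0.117,"ay":0.0,"az":-0.174,"jaw":-1.0}

```text
clock: 15.3
eef_pos: [554.7, 123.6, 143.8]
eef_rot: [-1.569, 0.002, -1.686]
wrist_force: [1.9, 2.4, 4.8]
finger_gap: 15.8
```

Emit:
play_rows:
  moves:
    - {"dx":0.0,"dy":0.0,"dz":0.0,"ax":0.0,"ay":0.0,"az":0.0,"jaw":0.0}
    - {"dx":0.0,"dy":0.0,"dz":0.0,"ax":0.0,"ay":0.0,"az":0.0,"jaw":0.0}
    - {"dx":0.0,"dy":0.0,"dz":0.0,"ax":0.0,"ay":0.0,"az":0.0,"jaw":0.0}
    - {"dx":0.0,"dy":0.0,"dz":0.0,"ax":0.0,"ay":0.0,"az":0.0,"jaw":0.0}
    - {"dx":0.0,"dy":-0.02,"dz":0.0,"ax":0.0,"ay":0.0,"az":0.0,"jaw":0.0}
    - {"dx":0.0,"dy":-0.04,"dz":0.0,"ax":0.0,"ay":0.0,"az":0.0,"jaw":0.0}
    - {"dx":0.0,"dy":-0.07,"dz":0.0,"ax":0.0,"ay":0.0,"az":0.0,"jaw":0.0}
    - {"dx":0.0,"dy":-0.1,"dz":0.0,"ax":0.0,"ay":0.0,"az":0.0,"jaw":0.0}
    - {"dx":0.0,"dy":-0.1,"dz":0.0,"ax":0.0,"ay":0.0,"az":0.0,"jaw":0.0}
    - {"dx":0.0,"dy":-0.1,"dz":0.0,"ax":0.0,"ay":0.0,"az":0.0,"jaw":0.0}

```text
clock: 16.3
eef_pos: [554.2, 123.2, 243.1]
eef_rot: [-1.571, 0.001, -1.687]
wrist_force: [-0.1, 0.1, 0.6]
finger_gap: 46.7
```

```bash
python3 - <<'E'
from h import *
s=manip.read_state(); print(s["clock"],s["eef_pos"],s["eef_rot"],s["wrist_force"],s["finger_gap"])
for n in("scene","side"):
    im=manip.camera(n)[:,:,::-1].copy(); cv2.imwrite(f"pics/{n}5.png",im); overlay(n,im,554.2,123.7,-.115,n+"o5",(180,180,310,310),4,(554.2,123.7,-.136))
cv2.imwrite("pics/o5.png",cv2.resize(np.hstack([cv2.imread(f"pics/{n}o5.png") for n in("scene","side")]),(800,400)))
E
```

```text
16.3 [554.16311525 123.20383961 243.12331205] [-1.57056057e+00  1.11887633e-03 -1.68655144e+00] [-0.07171499  0.14277452  0.60909811] 46.70275195294654
```

View pics/o5.png

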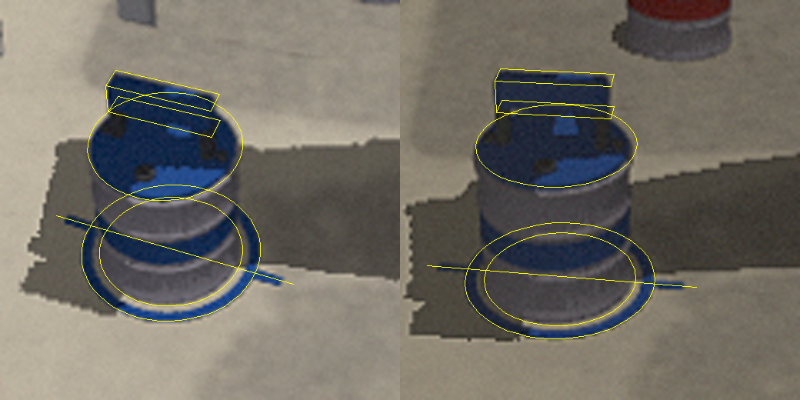

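The keg stands flat and centred in the ring. The overlay agrees to about 2 mm, the bar is in line with the dashes, and the gripper is clear. I'm handing in.

```bash
python3 -c "
from cell import manip; print(manip.sign_off())"
```

```text
the job is handed in; nothing more can be done
None
```

The blue keg is standing flat in the centre of the ring, and the job is handed in; sign-off gave no verdict.

**What I did:** I gripped the handle bar and leaned the keg about 12° to the left. I swung it about 58° on its rim and set it down flat, roughly halfway. Leaning it the other way from that grip would have brought the last joint close to its limit. So I released the bar, turned the gripper half a turn and gripped again. Then I leaned the keg right, swung it 58° back, set it down and let go. The job finished at about 16 s of the 42 s allowed.

**Last checks:**
- **Position:** In both camera overlays the keg matches the mark's centre to about 2 mm.
- **Bar angle:** The bar lies about 0.02 rad off the line of the dashes.
- **Gripper:** It is open and 100 mm above the grip, with wrist force near zero.
- **Red keg:** It looks unmoved in the final pictures. I judged this by eye, without measuring it.

No check failed or disagreed. My first move call was refused because its rows left out some values; nothing moved. I also sent the first approach in two parts.

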